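# Load the plug-blank carrier and hold it up level for the press

## Robot

A 7-joint arm with a two-finger parallel gripper is mounted at the origin on the work surface. World frame = base frame: x ahead of the robot, y to its left, z up, the work surface at z = 0. Lengths are in mm, angles in rad, forces in N, time in s.
With the tool pointing down it reaches from about 400 to 875 mm from the base axis. Payload 4.4 kg.
Tool frame: the origin (TCP) lies at the very end of the fingers, on their centre line; the grasp point (between the pads) lies 19 mm behind it; z points along the fingers, y is the line along which they close (so a half turn about z gives the same grasp; the last joint's range is limited). The gripper opens to 85 mm and grips with 20 to 120 N. Pads are 22 mm wide; open, the fingers measure 114 mm over their backs; the gripper's body (76 mm by 85 mm) begins 54 mm behind the grasp point. The pads swing forward as they close: fully open they stand 13 mm farther back than shut.
Start: joints at [-1.329, 0.628, 0.038, 1.517, -0.027, 0.996, -0.02], TCP at [196.902, 619.474, 231.313] pointing down, gripper open.
Joint ranges: [-3.06, 3.06], [-0.37, 2.12], [-1.25, 1.32], [0.18, 2.47], [-1.1, 4.24], [0.23, 1.98], [-2.94, 2.94]. Speed limits (rad/s): [2.57, 2.57, 3.14, 3.14, 3.14, 3.14, 3.14].

## Interface

Orientations are given as [roll, pitch, yaw] about the fixed x, y, z axes, in that order (R = Rz(yaw) Ry(pitch) Rx(roll)).
In Python, from cell import monitor, viewer, workorder gives the robot as it stands.
- The arm moves only by the tool arm_command, never from a script. Its argument "series" is one flat list of numbers, 5 for each row, row after row: the opening in per cent of the stroke, from 0 (shut) to 100 (fully open), then the shift along the tool's x, y, z in cm, then the turn about the tool's z in degrees. In form: [claw, x, y, z, roll, claw, x, y, z, roll, ...]. A call has exactly 5 rows; each row is the pose to reach, as a shift and turn from the pose commanded when the call began, along the tool's axes at that moment; what a row does not reach only later rows make up. A row lasts 1/12 s, in which the tool goes at most 41.7 mm and 7.16 degrees, less where a joint would pass 70% of its speed; a pose out of reach is approached as far as the arm can. A call with a gripper value outside its range is refused whole. The fingers move at their own pace and stop on an object; the grip force is fixed at half the most. Time passes only in rows, so rows that repeat a pose let the fingers close, or fill a call up. It gives the time, the measured TCP pose, the force, the opening and the grip force at its end, in the units of the state.
- monitor.read_state(): the state, without advancing time (a new reading comes with each control period).
- viewer.get_image(name): name is "scene" or "top" or "wrist"; returns (picture, depth): 384x512x3 uint8, red, green, blue; 384x512 float32, mm along the optical axis (not along the pixel's ray), 0 where there is no reading.
- viewer.camera_model(name): a dict with "mtx" (3x3 intrinsics, pixels), "R" (3x3) and "t" (3): a world point X has camera coordinates R X + t. Camera axes: x right, y down, z forward; pixel columns grow to the right and rows downward; lengths in mm; the calibration is good to about 2 mm. A picture is of the moment at which its call begins: read the wrist's pose just before it. camera_model takes no time and is no camera call; for the wrist camera it gives the pose at the moment of the call.
- workorder.finish_job(): hands the job in; it is judged then, once.
The state is a dict: "clock": time; "qpos": joint angles; "qd": joint speeds; "tau": joint torques, N m; "eef_pos": TCP position; "tool_rot": TCP orientation; "force": force on the tool from outside, world axes, zero at the start; "torque": the same for the moment, N m; "width": finger opening in mm; "gripper_force": force on a finger pad.
Only numpy, scipy, OpenCV 4.12 (cv2) and the standard library are available. Lean on these libraries where they do the work, as an engineer would, in place of code of your own. Each camera call takes 0.05 s, during which the arm holds its last target. There are 200 camera calls.

## Task

Put the solid round aluminium blank into the empty round cavity of the blue carrier, flat on the cavity floor, and let go of it. Then take the carrier by its yellow handle, lift it with both blanks in it at least 12 cm clear of the bench, keeping it level all the way, and finish while still holding it there, steady, level and by the handle alone. Leave the other parts on the bench where they are.

Things in the scene. Friction and masses are not known exactly. Their poses are not given: they have to be found in the camera images.
- carrier: Loose blue plastic plate 210 x 84 x 14 mm (x, y, z) with a yellow-topped bridge handle across its middle; about 0.4 kg empty. Origin: centre of the underside; x runs along the plate, towards the round cavity; z up. It lies on the black mat, turned any way round. Two cavities 6 mm deep are sunk in its top face, centred 65 mm either side of the middle, with 1.5 mm chamfers: round (54 mm wide) at +x, square (50 mm) at -x.
- round_cavity (a point): Centre of the floor of the round cavity, diameter 54 mm, in the carrier at (65, 0, 8) mm; the plate's top face is 6 mm above it.
- square_cavity (a point): Centre of the floor of the square cavity, 50 x 50 mm, in the carrier at (-65, 0, 8) mm. The square blank already sits in it.
- handle (a point): Centre of the handle's yellow bar, in the carrier at (0, 0, 62) mm. The bar runs along the carrier's y: 80 mm long, 14 mm thick (along the carrier's x), 24 mm tall, so its top is 74 mm and its underside 50 mm above the carrier's underside; two steel posts 12 x 10 mm under its ends (y = +-35 mm) carry it, so it is gripped from above across its 14 mm thickness.
- round_blank: Loose solid aluminium disc, diameter 50 mm, 16 mm thick, about 85 g, lying flat on the bench. Origin: centre of its underside. Seated, it stands 10 mm proud of the carrier's top face.
- square_blank: Loose aluminium block 46 x 46 x 16 mm, about 90 g, sitting in the square cavity from the start, 10 mm proud. Origin: centre of its underside.
- mat: Fixed black rubber mat 250 x 250 x 4 mm under the carrier. Origin: centre of its underside.
- brass_hex: Loose brass hexagonal blank, 60 mm over corners, 14 mm thick; a bystander. Origin: centre of its underside.
- race: Loose dark steel bearing ring, 58 mm outside, 34 mm bore, 18 mm high; a bystander. Origin: centre of its underside.
- piston_pin: Loose steel tube, 32 mm diameter, 42 mm high, standing on end; a bystander. Origin: centre of its underside.
Things that resemble listed ones, but are neither listed nor needed, are in the scene too. Of the things that look like the carrier, the larger one is meant.

How it is judged:
By the outcome, as a careful person would: the job done as asked, in the order asked, and still so for the second after the job is handed in, while the arm keeps its last pose, push and grip.
It also fails if it takes over 50 s, if anything falls off the work surface, if the arm or the gripper's body presses on something with over 40 N, if the wrist force passes 120 N, or if a joint passes its speed limit or range.

## Working session

There is one attempt and no reset: what is moved stays moved. The work goes in short steps, Python scripts to look and compute and a tool call to move; the robot and the scene stay as the last step left them, time stands still between calls to the robot, and variables do not carry over. Pictures are saved under pics/ and viewed, at most 10 in all, crops included, and the job is handed in when it is done.

Besides the shell and the picture viewer there is one more tool, called after "Request:" as a command line: name --argument value ..., lists and objects as JSON in quotes. arm_command: Moves the arm, as the interface text tells. Its arguments: {"type":"object","properties":{"series":{"type":"array","items":{"type":"number"}}},"required":["series"]}

```bash
mkdir -p pics; ls
python3 - <<'E'
from cell import monitor, viewer
import cv2,numpy as np
s=monitor.read_state();print(s['clock'],s['eef_pos'],s['tool_rot'],s['width'],s['force'])
for n in ("top","scene"):
    p,d=viewer.get_image(n);cv2.imwrite(f"pics/{n}0.png",p[:,:,::-1]);np.savez(f"pics/{n}0.npz",p=p,d=d)
    c=viewer.camera_model(n);print(n,np.round(c['mtx'],1).tolist(),np.round(c['R'],3).tolist(),np.round(c['t'],0))
E
```

```text
pics
0.0 [196.72967485 618.844965   230.3979612 ] [-3.13968779e+00  5.65103446e-05  2.83376967e+00] 85.67789293005168 [-0.30340046  0.90593402 -0.47024284]
top [[354.0, 0.0, 247.1], [0.0, 354.0, 194.0], [0.0, 0.0, 1.0]] [[-0.009, -1.0, -0.021], [-0.983, 0.012, -0.182], [0.183, 0.019, -0.983]] [  2. 465. 841.]
scene [[443.0, 0.0, 255.1], [0.0, 443.0, 191.2], [0.0, 0.0, 1.0]] [[0.834, 0.551, 0.013], [0.368, -0.539, -0.758], [-0.41, 0.637, -0.652]] [-395. -132. 1326.]
```

View pics/top0.png

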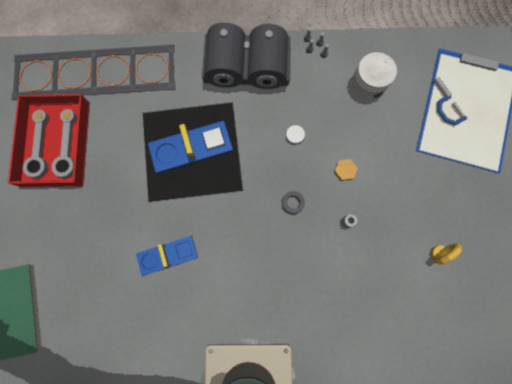

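View pics/scene0.png

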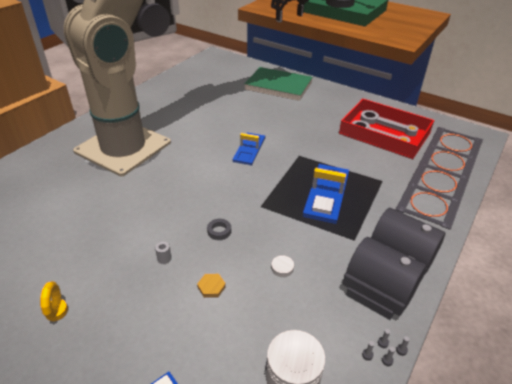

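The top view shows these candidates for the blank:
- Bright disc at (296,134).
- Dark ring with a bore at (293,203), the race.
- Tall white cylinder at (376,72).
- Tube at (350,221), the pin.

I choose the solid disc at (296,134). For the carrier there is the large blue plate on the mat at (190,146), with its round cavity at (166,153), and a small look-alike at (167,255). I choose the one on the mat. Next I measure and check one crop.

```bash
cat > h.py <<'E'
import numpy as np,cv2
from cell import monitor,viewer
def ray(cm,uv,z):
    "world points on plane z for pixels uv"
    uv=np.atleast_2d(uv).astype(float)
    d=np.c_[uv,np.ones(len(uv))]@np.linalg.inv(cm['mtx']).T@cm['R']
    o=-cm['R'].T@cm['t']
    return o+d*((z-o[2])/d[:,2])[:,None]
def blobs(mask,amin):
    cs,_=cv2.findContours(mask.astype(np.uint8),cv2.RETR_EXTERNAL,cv2.CHAIN_APPROX_NONE)
    return sorted([c for c in cs if cv2.contourArea(c)>amin],key=cv2.contourArea,reverse=True)
def hsv(p): return cv2.cvtColor(p,cv2.COLOR_RGB2HSV)
def rect(cm,c,z):
    w=ray(cm,c[:,0],z)[:,:2].astype(np.float32); r=cv2.minAreaRect(w); return np.round(r[0],1),np.round(r[1],1),round(r[2],1)
def totool(s,dx,yaw):
    "world shift -> tool xy cm"
    R=cv2.Rodrigues(np.array([0,0,0.]))[0]
E
sed -i '/def totool/,$d' h.py
python3 - <<'E'
from h import *
f=np.load('pics/top0.npz');p,d=f['p'],f['d'];cm=viewer.camera_model('top');H=hsv(p)
yel=(abs(H[...,0].astype(int)-25)<8)&(H[...,1]>150)&(H[...,2]>120)
blue=(abs(H[...,0].astype(int)-110)<15)&(H[...,1]>130)
wh=(H[...,1]<40)&(H[...,2]>170)
for n,m,z in(('yel',yel,78),('blue',blue,18),('white',wh,16)):
    for c in blobs(m,60): print(n,cv2.boundingRect(c),rect(cm,c,z),np.round(cv2.minEnclosingCircle(ray(cm,c[:,0],z)[:,:2].astype(np.float32)),1) if 0 else '', 'z',end=' ');x,y=c[:,0].mean(0);D=d[int(y),int(x)];w=np.array([(x-cm['mtx'][0,2])/cm['mtx'][0,0],(y-cm['mtx'][1,2])/cm['mtx'][1,1],1])*D;print(np.round(cm['R'].T@(w-cm['t']),0))
# holes
for a in ((166,153),(190,146),(186,140)):
    print(a,ray(cm,a,18).round(0))
cv2.imwrite('pics/crop.png',cv2.resize(p[100:220,130:370,::-1],None,fx=3,fy=3,interpolation=cv2.INTER_CUBIC))
E
```

```text
yel (433, 245, 29, 18) (array([ 313.4, -462.3]), array([36.9, 66. ]), 2.6)  z [ 317. -489.   24.]
yel (179, 124, 13, 30) (array([599.9, 147. ]), array([79.4, 14.1]), 18.7)  z [600. 148.  79.]
blue (148, 121, 85, 52) (array([599.7, 148.3]), array([ 90. , 212.2]), 16.5)  z [578. 138.  76.]
blue (165, 236, 32, 30) (array([326.9, 167. ]), array([56.3, 72.4]), 17.1)  z [328. 168.   7.]
blue (137, 247, 27, 28) (array([303. , 243.1]), array([55.3, 55.4]), 17.9)  z [303. 247.   2.]
blue (417, 49, 44, 102) (array([ 728.5, -492.7]), array([ 57.5, 306.2]), 62.5)  z [ 748. -509.    2.]
blue (438, 97, 27, 27) (array([ 686. , -538.4]), array([75.2, 47.8]), 31.8)  z [ 689. -545.    1.]
white (420, 54, 92, 117) (array([ 689.1, -591.1]), array([202.8, 286.6]), 72.8)  z [ 693. -584.    2.]
white (359, 52, 38, 35) (array([ 813.5, -361.5]), array([100.9, 100.6]), 21.2)  z [ 778. -339.   77.]
white (203, 128, 21, 20) (array([624.2,  86.6]), array([45.3, 45.4]), 17.8)  z [620.  85.  28.]
white (287, 125, 18, 18) (array([ 631.5, -132.1]), array([45. , 47.4]), 88.3)  z [ 631. -131.   18.]
(166, 153) [[582. 211.  18.]]
(190, 146) [[601. 147.  18.]]
(186, 140) [[617. 158.  18.]]
```

View pics/crop.png

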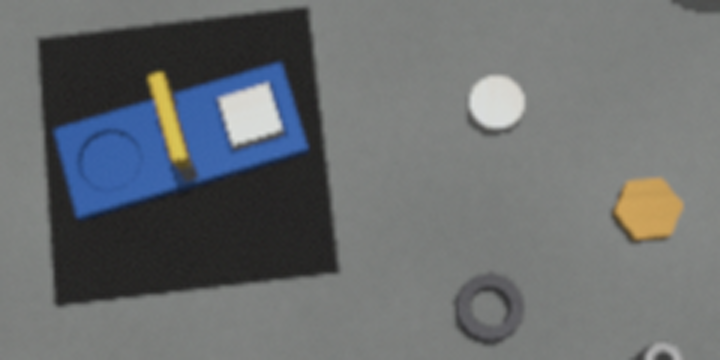

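The crop confirms it: solid bright disc at crop (497,103), carrier with its empty round cavity at (110,160), and the square blank seated at (250,113). The disc is near (631,-132). The carrier is near (600,148), with yaw about 107°. Setting out.

Request:
arm_command --series '[100,-3,-2.75,0,0,100,-6,-5.5,0,0,100,-9,-8.2,0,0,100,-12,-10.9,0,0,100,-15,-13.6,0,0]'

```text
clock: 0.52
eef_pos: [299.1, 442.4, 231.0]
tool_rot: [-3.141, -0.0, 2.834]
force: [-0.0, 0.1, -0.0]
width: 85.4
gripper_force: 0.0
```

Request:
arm_command --series '[100,-3,-2.75,0,0,100,-6,-5.5,0,0,100,-9,-8.2,0,0,100,-12,-10.9,0,0,100,-15,-13.6,0,0]'

```text
clock: 0.93
eef_pos: [400.8, 267.4, 231.2]
tool_rot: [-3.141, -0.0, 2.834]
force: [1.0, 0.0, -0.5]
width: 85.2
gripper_force: 0.0
```

Request:
arm_command --series '[100,-3,-2.75,0,0,100,-6,-5.5,0,0,100,-9,-8.2,0,0,100,-12,-10.9,0,0,100,-15,-13.6,0,0]'

```text
clock: 1.35
eef_pos: [502.6, 92.4, 231.2]
tool_rot: [-3.141, -0.0, 2.834]
force: [0.8, 1.0, 0.1]
width: 85.7
gripper_force: 0.0
```

Request:
arm_command --series '[100,-3,-2.75,0,6,100,-6,-5.5,0,12,100,-9,-8.2,0,18,100,-12,-10.9,0,24,100,-15,-13.6,0,30]'

```text
clock: 1.77
eef_pos: [604.3, -82.6, 231.0]
tool_rot: [-3.141, -0.001, 2.305]
force: [0.4, -0.1, 0.1]
width: 85.4
gripper_force: 0.0
```

Request:
arm_command --series '[100,-1.4,-0.3,1,6,100,-2.8,-0.7,2,12,100,-4.2,-1,3.5,18,100,-5.5,-1.3,5,24,100,-5.5,-1.3,5,24]'

```text
clock: 2.18
eef_pos: [629.8, -132.8, 177.8]
tool_rot: [-3.136, 0.0, 1.885]
force: [-0.1, 0.2, -0.8]
width: 85.2
gripper_force: 0.0
```

```bash
cat >> h.py <<'E'
def wrist(name):
    s=monitor.read_state();cm=viewer.camera_model('wrist');p,d=viewer.get_image('wrist')
    cv2.imwrite(f'pics/{name}.png',p[:,:,::-1]);return s,cm,p,d
def shift(s,target):
    "tool-frame shift (cm) bringing TCP to target"
    from scipy.spatial.transform import Rotation as Ro
    return Ro.from_euler('xyz',s['tool_rot']).inv().apply(np.array(target)-s['eef_pos'])/10
E
python3 - <<'E'
from h import *
s,cm,p,d=wrist('w1');print(s['eef_pos'],s['tool_rot'],'cam',-cm['R'].T@cm['t'],cm['mtx'][0,0])
H=hsv(p);wh=(H[...,1]<40)&(H[...,2]>170)
for c in blobs(wh,800):
    w=ray(cm,c[:,0],16)[:,:2].astype(np.float32);print(cv2.boundingRect(c),cv2.minEnclosingCircle(w),rect(cm,c,16))
E
```

```text
[ 629.83742609 -132.78939024  177.80716762] [-3.13606980e+00  1.71801031e-05  1.88529485e+00] cam [606.92119863 -60.76279928 320.48595511] 274.04621161437103
(104, 151, 214, 178) ((608.1126708984375, -225.71896362304688), 144.94247436523438) (array([ 606.7, -216.3]), array([266.9, 199.6]), 66.8)
(373, 0, 72, 96) ((740.392822265625, 35.22087097167969), 44.856266021728516) (array([736.6,  36.7]), array([83.4, 53. ]), 69.0)
(262, 19, 79, 72) ((630.2390747070312, -2.1823034286499023), 42.42314910888672) (array([631.1, -11.5]), array([79.7, 61.7]), 5.6)
(0, 152, 38, 58) ((366.2887268066406, -234.47726440429688), 37.946144104003906) (array([ 370.3, -234.6]), array([40.9, 71.5]), 2.2)
```

View pics/w1.png

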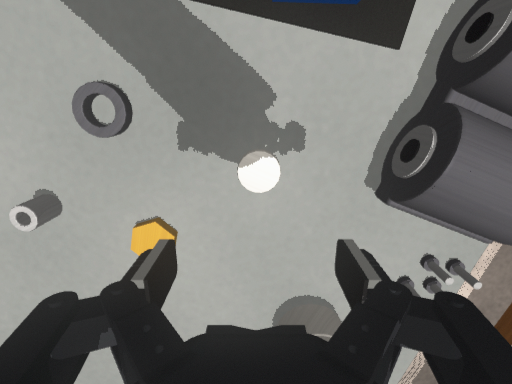

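The wrist view shows the disc at about (259,172), with the fingertips at about (170,240) and (345,240). A tighter mask is needed.

Run:
```python
from h import *
p=cv2.imread('pics/w1.png')[:,:,::-1].copy();cm=viewer.camera_model('wrist')
wh=p.min(2)>215
for c in blobs(wh,300):
    w=ray(cm,c[:,0],16)[:,:2].astype(np.float32);print(cv2.boundingRect(c),cv2.minEnclosingCircle(w),rect(cm,c,16))
s=monitor.read_state();print(s['eef_pos'],s['tool_rot'],shift(s,[631,-132,30]))
```

```text
(238, 157, 42, 36) ((632.4651489257812, -131.2278289794922), 24.265626907348633) (array([ 635.8, -134.8]), array([48.1, 38.5]), 43.3)
[ 629.97404431 -131.15772007  179.23731295] [-3.13734919e+00 -9.10247159e-04  1.89088378e+00] [-0.12581576  0.13420923 14.9231878 ]
```

Request:
arm_command --series '[100,0,0.1,3,0,100,-0.1,0.2,6,0,100,-0.1,0.2,9,0,80,-0.1,0.2,12,0,80,-0.1,0.2,15,0]'

```text
clock: 2.65
eef_pos: [634.0, -128.9, 31.2]
tool_rot: [3.14, -0.001, 1.895]
force: [0.0, 0.6, -0.1]
width: 68.6
gripper_force: 0.0
```

Request:
arm_command --series '[80,0,0,0.5,0,80,0,0,1,0,80,0,0,1.5,0,80,0,0,2,0,80,0,0,2,0]'

```text
clock: 3.07
eef_pos: [634.2, -130.3, 12.1]
tool_rot: [3.14, 0.0, 1.892]
force: [0.7, 0.2, -0.0]
width: 68.5
gripper_force: 0.0
```

Run:
```python
from h import *
s,cm,p,d=wrist('w2');print(s['eef_pos'],s['tool_rot'],s['width'],s['force'],shift(s,[632,-131.7,5]))
```

```text
[ 634.21375981 -130.34074937   12.14844144] [3.14019894e+00 4.72038029e-04 1.89193470e+00] 68.45301466871042 [ 0.65907594  0.15179415 -0.03477781] [-0.05876204 -0.25395892  0.71451871]
```

View pics/w2.png

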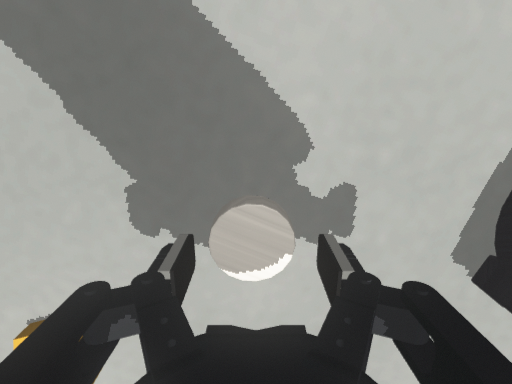

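The picture shows the disc at (252,242), between fingertips at about (192,240) and (318,240), so it is centred. I'll check its position by ray and estimate the tip height from depth.

Run:
```python
from h import *
cm=viewer.camera_model('wrist');p,d=viewer.get_image('wrist');s=monitor.read_state()
print(ray(cm,[252,241.5],16),s['eef_pos'])
for uv in ((192,236),(190,240),(185,240),(320,240),(325,240),(252,242)):
    D=d[uv[1],uv[0]];w=np.linalg.inv(cm['mtx'])@[uv[0],uv[1],1]*D;X=cm['R'].T@(w-cm['t']);print(uv,X.round(1),(shift(s,X)*10).round(1))
```

```text
[[ 631.76358682 -130.86776919   16.        ]] [ 634.2950904  -130.52986632   12.43737804]
(192, 236) [ 599.2 -134.4   22.6] [  7.4 -34.5 -10.3]
(190, 240) [ 599.1 -134.7   26.7] [  7.1 -34.7 -14.3]
(185, 240) [ 597.1 -132.9   31.1] [  9.5 -36.  -18.7]
(320, 240) [ 664.3 -114.1   24.7] [  6.1  33.7 -12.3]
(325, 240) [ 664.5 -111.1   30. ] [  8.9  34.8 -17.6]
(252, 242) [ 631.9 -131.4   15.6] [-0.  -2.5 -3.2]
```

Request:
arm_command --series '[80,0,-0.25,0.4,0,80,0,-0.25,0.8,0,80,0,-0.25,0.8,0,30,0,-0.25,0.8,0,30,0,-0.25,0.8,0]'

```text
clock: 3.58
eef_pos: [631.3, -131.3, 3.8]
tool_rot: [3.141, -0.0, 1.891]
force: [-0.4, -0.2, 2.1]
width: 47.2
gripper_force: 61.4
```

Request:
arm_command --series '[30,0,0,0,0,30,0,0,0,0,30,0,0,0,0,30,0,0,0,0,30,0,0,0,0]'

```text
clock: 4.0
eef_pos: [631.5, -131.4, 3.8]
tool_rot: [3.141, 0.0, 1.891]
force: [-1.0, 1.3, 5.7]
width: 47.4
gripper_force: 62.0
```

Request:
arm_command --series '[30,0,0,-1.5,0,30,0,0,-4,0,30,0,0,-7,0,30,0,0,-10,0,30,0,0,-12,0]'

```text
clock: 4.42
eef_pos: [632.1, -131.6, 126.7]
tool_rot: [3.139, 0.002, 1.891]
force: [0.4, -1.0, -0.4]
width: 47.3
gripper_force: 61.8
```

Run:
```python
from h import *
s,cm,p,d=wrist('w3');print(s['clock'],s['eef_pos'],s['tool_rot'],s['width'],s['gripper_force'],s['force'])
t=shift(s,[585,210,120]);print(t)
```

```text
4.4167 [ 632.1031721  -131.5869723   126.65124206] [3.13900738e+00 1.59057858e-03 1.89116467e+00] 47.26237208944721 61.76763296127319 [ 0.37009437 -0.97152533 -0.44197445]
[33.90505529  6.28487163  0.62744651]
```

View pics/w3.png

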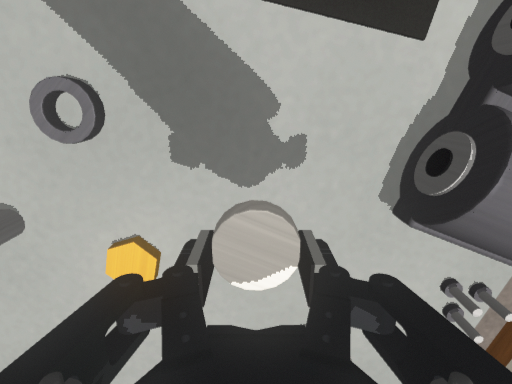

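The disc is held, at (256,245) between the pads. Moving towards the carrier, and I'll look on the way.

Request:
arm_command --series '[30,4,0.7,0,0,30,8,1.5,0,0,30,12,2.2,-1,0,30,16,3,-2,0,30,20,3.7,-3,0]'

```text
clock: 4.88
eef_pos: [602.6, 71.5, 153.7]
tool_rot: [-3.141, -0.0, 1.891]
force: [0.8, -0.1, -0.2]
width: 47.7
gripper_force: 61.8
```

Request:
arm_command --series '[30,2,0.4,0,0,30,4,0.8,0,0,30,6,1.2,0,0,30,6,1.2,0,0,30,6,1.2,0,0]'

```text
clock: 5.3
eef_pos: [595.3, 132.0, 153.2]
tool_rot: [-3.141, -0.001, 1.894]
force: [0.6, -0.1, -0.4]
width: 47.2
gripper_force: 61.8
```

Run:
```python
from h import *
s,cm,p,d=wrist('w4');np.savez('pics/w4.npz',p=p,d=d);print(s['clock'],s['eef_pos'],s['tool_rot'],s['width'])
H=hsv(p);h=H[...,0].astype(int)
yel=(abs(h-25)<8)&(H[...,1]>120)&(H[...,2]>80);blue=(abs(h-112)<15)&(H[...,1]>110)
for n,m,z in(('yel',yel,78),('blue',blue,18)):
    for c in blobs(m,400): print(n,cv2.boundingRect(c),rect(cm,c,z))
```

```text
5.3 [595.30565899 132.01254649 153.22735769] [-3.14136034e+00 -6.28503931e-04  1.89439877e+00] 47.242327180136456
yel (222, 167, 95, 24) (array([600.8, 150.3]), array([78.3, 17.3]), 16.4)
blue (226, 53, 92, 116) (array([587.1, 197.2]), array([ 84.9, 107.5]), 16.7)
blue (0, 0, 47, 97) (array([345.6, 176.4]), array([44.7, 79.6]), 17.2)
blue (226, 189, 79, 42) (array([615.3, 101.4]), array([84.6, 45.9]), 15.7)
```

View pics/w4.png

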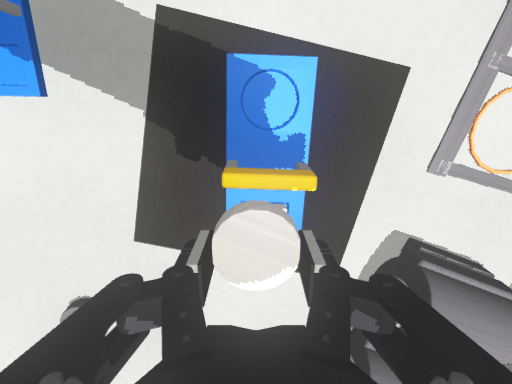

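The wrist view shows the round cavity at about (270,99), the bar at (269,178), and the held disc at (256,245). The carrier yaw is about 106.6°. Next I work out the cavity centre and where the disc sits in the hand.

Run:
```python
from h import *
f=np.load('pics/w4.npz');p,d=f['p'],f['d'];cm=viewer.camera_model('wrist');s=monitor.read_state()
g=cv2.cvtColor(p,cv2.COLOR_RGB2GRAY);roi=g[60:140,228:312]
bh=cv2.morphologyEx(cv2.GaussianBlur(roi,(3,3),0),cv2.MORPH_BLACKHAT,np.ones((7,7)))
ys,xs=np.nonzero(bh>10);xs=xs+228;ys=ys+60
r=np.hypot(xs-270,ys-99.5);k=(r>24)&(r<35)
w=ray(cm,np.c_[xs[k],ys[k]],18)[:,:2].astype(np.float32)
A=np.c_[2*w,np.ones(len(w))];b=(w**2).sum(1)
for _ in range(3):
    x=np.linalg.lstsq(A,b,rcond=None)[0];R=np.sqrt(x[2]+x[0]**2+x[1]**2);e=abs(np.hypot(*(w-x[:2]).T)-R);q=e<2.5;A,b,w=A[q],b[q],w[q]
print('cavity',x[:2],R,len(w))
# held disc: plane points by depth, top face
D=d[205:288,214:300];v,u=np.mgrid[205:288,214:300];P=np.stack([u,v,np.ones_like(u)],-1)@np.linalg.inv(cm['mtx']).T*D[...,None]
X=(P.reshape(-1,3)-cm['t'])@cm['R'];T=shift(s,X)*10;z=np.median(T[(abs(T[:,1])<20)&(abs(T[:,0])<20)][:,2]);k=(abs(T[:,2]-z)<2.5)&(abs(T[:,1])<26)
c=cv2.minEnclosingCircle(T[k][:,:2].astype(np.float32));print('disc top in tool',z,c)
Q=T[k];print('tilt',np.linalg.lstsq(np.c_[Q[:,:2],np.ones(len(Q))],Q[:,2],rcond=None)[0])
```

```text
cavity [583.49802328 207.52778206] 27.189831088714588 593
disc top in tool -12.291290204889345 ((-1.2355072498321533, 0.3726100027561188), 25.65270233154297)
tilt [ 4.37338771e-03  7.97177868e-04 -1.22825725e+01]
```

Request:
arm_command --series '[30,3.5,0.6,0,0,30,7,1.1,0,1,30,7.7,1.24,3.5,2,30,7.7,1.24,7,2,30,7.7,1.24,9.5,2]'

```text
clock: 5.77
eef_pos: [582.6, 206.7, 56.2]
tool_rot: [-3.14, 0.001, 1.857]
force: [-0.0, -0.3, -1.4]
width: 47.0
gripper_force: 61.8
```

Request:
arm_command --series '[30,0,0,0.5,0,30,0,0,1,0,30,0,0,1.8,0,30,0,0,1.8,0,30,0,0,1.8,0]'

```text
clock: 6.18
eef_pos: [584.3, 207.0, 41.2]
tool_rot: [3.14, -0.0, 1.856]
force: [0.4, -1.4, -0.2]
width: 47.2
gripper_force: 61.9
```

Run:
```python
from h import *
s,cm,p,d=wrist('w5');np.savez('pics/w5.npz',p=p,d=d);print(s['clock'],s['eef_pos'],s['tool_rot'],s['width'],s['force'])
cv2.imwrite('pics/w5c.png',cv2.resize(p[120:320,150:370,::-1],None,fx=2.8,fy=2.8,interpolation=cv2.INTER_CUBIC))
```

```text
6.1833 [584.32330049 206.96116419  41.19423373] [ 3.13987719e+00 -2.81373854e-05  1.85553557e+00] 47.225638203752396 [ 0.39605946 -1.39586721 -0.1709381 ]
```

View pics/w5c.png

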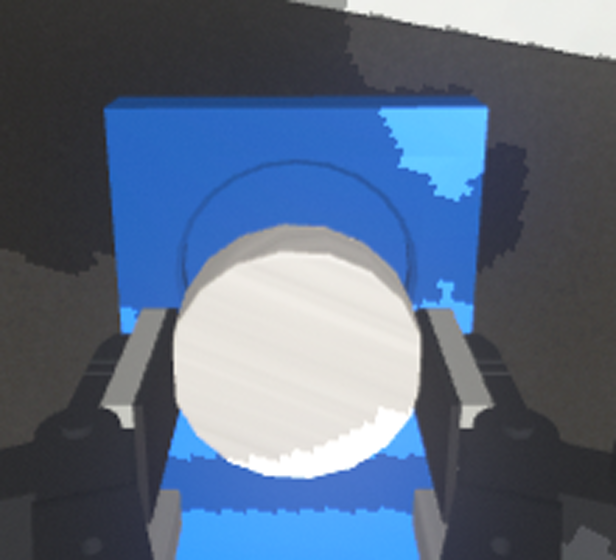

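The crop shows the plate's far corners at (105,105) and (488,105), the cavity rim from (183,250) over (295,160) to (412,250), and the disc's top face centred near (297,365). I'll compute the offset.

Run:
```python
from h import *
f=np.load('pics/w5.npz');p,d=f['p'],f['d'];cm=viewer.camera_model('wrist');s=monitor.read_state()
o=np.array([150,120]);px=lambda a:np.array(a)/2.8+o-.3
T=lambda uv,z:(shift(s,ray(cm,uv,z))*10)[:,:2]
a=T(px([[105,105],[488,105]]),18);print('corners',a,np.hypot(*(a[1]-a[0])),'mid',a.mean(0),'->cav',a.mean(0)-[40,0])
g=cv2.cvtColor(p,cv2.COLOR_RGB2GRAY)
y0,y1,x0,x1=170,222,205,305
bh=cv2.morphologyEx(cv2.GaussianBlur(g[y0:y1,x0:x1],(3,3),0),cv2.MORPH_BLACKHAT,np.ones((7,7)))
ys,xs=np.nonzero(bh>8);w=T(np.c_[xs+x0,ys+y0],18)
c0=np.array(a.mean(0)-[40,0]);r=np.hypot(*(w-c0).T);w=w[(r>24)&(r<32)]
for _ in range(3):
    A=np.c_[2*w,np.ones(len(w))];x=np.linalg.lstsq(A,(w**2).sum(1),rcond=None)[0];R=np.sqrt(x[2]+x[0]**2+x[1]**2);w=w[abs(np.hypot(*(w-x[:2]).T)-R)<2]
print('rim fit',x[:2],R,len(w))
m=((p.min(2)>120)&(hsv(p)[...,1]<40));m[:205]=0;m[:,:212]=0;m[:,300:]=0;m[291:]=0
c=blobs(m,500)[0];print(cv2.boundingRect(c))
t=T(px([[175,345],[420,345],[297,478],[297,251]]),s['eef_pos'][2]+12.3);print('disc',t,cv2.minEnclosingCircle(t.astype(np.float32)))
print('tool yaw vs edge',np.degrees(np.arctan2(*(a[1]-a[0])[::-1])))
```

```text
corners [[ 43.46634865 -42.27307596]
 [ 43.44607704  41.58121548]] 83.85429388927413 mid [43.45621285 -0.34593024] ->cav [ 3.45621285 -0.34593024]
rim fit [ 3.81753422 -0.33953042] 26.97813400870038 256
(212, 205, 88, 86)
disc [[  4.21914253 -23.43514597]
 [  4.18112157  23.14529587]
 [-25.85577872  -0.23941861]
 [ 23.39839174  -0.25141345]] ((-1.228693962097168, -0.2454160451889038), 24.627185821533203)
tool yaw vs edge 90.01385113516527
```

Request:
arm_command --series '[30,0.24,0,0,0,30,0.47,0,0,0,30,0.47,0,0.5,0,30,0.47,0,1,0,30,0.47,0,1.5,0]'

```text
clock: 6.65
eef_pos: [581.9, 212.0, 24.7]
tool_rot: [-3.142, -0.0, 1.857]
force: [0.8, 0.6, -0.8]
width: 47.1
gripper_force: 61.9
```

Run:
```python
from h import *
s,cm,p,d=wrist('w6');print(s['clock'],s['eef_pos'],s['tool_rot'],s['force'])
T=lambda uv,z:(shift(s,ray(cm,uv,z))*10)[:,:2]
# far plate edge: dark far side / top transition in row profile, rim along centre column
H=hsv(p);b=((abs(H[...,0].astype(int)-112)<15)&(H[...,1]>110))
c=blobs(b[:260],500)[0];print(cv2.boundingRect(c))
g=cv2.cvtColor(p,cv2.COLOR_RGB2GRAY).astype(int)
y,x,w,h=c[:,0,1].min(),*[cv2.boundingRect(c)[i] for i in(0,2,3)]
for col in (x+w//3,x+w//2,x+2*w//3): print(col,[(r,int(g[r,col])) for r in range(y-3,y+50)])
```

```text
6.65 [581.89926275 212.00143854  24.70704498] [-3.14153280e+00 -6.76158794e-05  1.85672664e+00] [ 0.84458267  0.57371783 -0.77808524]
(182, 168, 151, 75)
232 [(165, 50), (166, 50), (167, 52), (168, 61), (169, 69), (170, 69), (171, 69), (172, 69), (173, 77), (174, 96), (175, 97), (176, 97), (177, 98), (178, 97), (179, 96), (180, 97), (181, 97), (182, 96), (183, 97), (184, 96), (185, 97), (186, 97), (187, 99), (188, 98), (189, 96), (190, 98), (191, 98), (192, 98), (193, 100), (194, 98), (195, 99), (196, 100), (197, 100), (198, 99), (199, 96), (200, 86), (201, 88), (202, 94), (203, 101), (204, 100), (205, 101), (206, 113), (207, 148), (208, 151), (209, 152), (210, 154), (211, 156), (212, 161), (213, 163), (214, 167), (215, 192), (216, 229), (217, 236)]
257 [(165, 55), (166, 52), (167, 53), (168, 63), (169, 71), (170, 71), (171, 70), (172, 71), (173, 77), (174, 98), (175, 99), (176, 98), (177, 100), (178, 99), (179, 98), (180, 98), (181, 100), (182, 99), (183, 98), (184, 99), (185, 99), (186, 99), (187, 99), (188, 100), (189, 99), (190, 99), (191, 100), (192, 99), (193, 91), (194, 87), (
[... 200 characters left out ...]
, (212, 237), (213, 235), (214, 235), (215, 235), (216, 234), (217, 233)]
282 [(165, 56), (166, 57), (167, 57), (168, 66), (169, 73), (170, 74), (171, 73), (172, 73), (173, 79), (174, 101), (175, 102), (176, 101), (177, 101), (178, 100), (179, 100), (180, 99), (181, 100), (182, 101), (183, 100), (184, 100), (185, 100), (186, 100), (187, 100), (188, 102), (189, 100), (190, 101), (191, 101), (192, 102), (193, 101), (194, 101), (195, 102), (196, 101), (197, 102), (198, 102), (199, 99), (200, 89), (201, 87), (202, 97), (203, 103), (204, 103), (205, 103), (206, 104), (207, 105), (208, 121), (209, 153), (210, 161), (211, 162), (212, 164), (213, 167), (214, 167), (215, 166), (216, 185), (217, 228)]
```

Run:
```python
from h import *
cm=viewer.camera_model('wrist');s=monitor.read_state();z=s['eef_pos'][2]
T=lambda uv,z:(shift(s,ray(cm,uv,z))*10)[:,:2].round(1)
print('edge->cav',T([[257,173.3]],18)[0,0]-40,'rim->cav',T([[257,193.5]],18)[0,0]-27,'disc',T([[257,200]],z-3.7)[0,0]-25,T([[257,209.3]],z+12.3)[0,0]-25)
p,_=viewer.get_image('wrist');H=hsv(p);b=((abs(H[...,0].astype(int)-112)<15)&(H[...,1]>110))
for r in(176,180,184):
    q=np.nonzero(b[r,150:360])[0]+150;print('plate y',T([[q[0]-.5,r],[q[-1]+.5,r]],18)[:,1])
wh=(p.min(2)>120)&(H[...,1]<40)
for r in (225,235): q=np.nonzero(wh[r,200:320])[0]+200;print(r,q[0],q[-1],T([[q[0],r],[q[-1],r]],z+12.3)[:,1])
```

```text
edge->cav -2.200000000000003 rim->cav -1.1000000000000014 disc -2.3000000000000007 -1.6000000000000014
plate y [-41.2  43.7]
plate y [-40.9  43.4]
plate y [-41.1  43.6]
225 216 294 [-21.   19.6]
235 200 312 [-29.7  29.4]
```

Request:
arm_command --series '[30,0,0.12,0,0,30,0,0.12,0,0,30,0,0.12,0.25,0,30,0,0.12,0.5,0,30,0,0.12,0.5,0]'

```text
clock: 7.17
eef_pos: [582.9, 212.1, 19.7]
tool_rot: [-3.141, -0.0, 1.856]
force: [0.2, -0.6, -1.4]
width: 47.4
gripper_force: 61.9
```

```bash
cat > chk.py <<'E'
from h import *
s,cm,p,d=wrist('chk');z=s['eef_pos'][2];print(s['clock'],s['eef_pos'],s['force'])
T=lambda uv,z:(shift(s,ray(cm,uv,z))*10)[:,:2].round(1)
H=hsv(p);b=((abs(H[...,0].astype(int)-112)<15)&(H[...,1]>110));g=cv2.cvtColor(p,cv2.COLOR_RGB2GRAY).astype(int)
y=cv2.boundingRect(blobs(b[:260],500)[0])[1]
e=y+2+np.argmax(np.diff(g[y+2:y+14,257]))+.5
for r in(int(e)+4,int(e)+8):
    q=np.nonzero(b[r,150:360])[0]+150;print('plate y',T([[q[0]-.5,r],[q[-1]+.5,r]],18)[:,1].mean())
wh=(p.min(2)>110)&(H[...,1]<40);t=np.nonzero(wh[int(e):,257])[0][0]+int(e)
k=t+np.argmax(np.diff(g[t+4:t+20,257]))+4.5
print('rows',e,t,k,'cav x',T([[257,e]],18)[0,0]-40,'disc x',T([[257,t]],z-3.7)[0,0]-25,T([[257,k]],z+12.3)[0,0]-25)
r=int(k)+10;q=np.nonzero(wh[r,200:320])[0]+200;print('disc y',T([[q[0],r],[q[-1],r]],z+12.3)[:,1])
E
python3 chk.py
```

```text
7.1667 [582.85870787 212.0685138   19.67223349] [ 0.21630145 -0.6214246  -1.38624648]
plate y -0.6999999999999993
plate y -0.45000000000000284
rows 175.5 201 209.5 cav x -2.3999999999999986 disc x -2.8999999999999986 -1.6999999999999993
disc y [-18.7  18. ]
```

Aligned within 0.5 mm. Lowering to the floor.

Request:
arm_command --series '[30,0,0,0.1,0,30,0,0,0.2,0,30,0,0,0.28,0,30,0,0,0.35,0,30,0,0,0.35,0]'

```text
clock: 7.63
eef_pos: [583.1, 212.1, 16.5]
tool_rot: [-3.141, -0.0, 1.856]
force: [1.0, -0.2, -0.4]
width: 47.2
gripper_force: 61.9
```

Request:
arm_command --series '[30,0,0,0.07,0,30,0,0,0.07,0,66,0,0,0.07,0,75,0,0,0.07,0,75,0,0,0.07,0]'

```text
clock: 8.05
eef_pos: [583.3, 212.2, 16.1]
tool_rot: [3.141, -0.0, 1.856]
force: [0.4, 0.3, -0.1]
width: 63.7
gripper_force: 0.0
```

Request:
arm_command --series '[75,0,0,-1,0,75,0,0,-3,0,75,0,0,-6,0,75,-2,0,-10,0,75,-4,0,-12,0]'

```text
clock: 8.47
eef_pos: [595.3, 175.8, 139.7]
tool_rot: [3.138, -0.001, 1.86]
force: [0.5, -1.0, 0.6]
width: 63.9
gripper_force: 0.0
```

Run:
```python
from h import *
s,cm,p,d=wrist('w7');np.savez('pics/w7.npz',p=p,d=d);print(s['clock'],s['eef_pos'],s['tool_rot'],s['width'],s['force'])
H=hsv(p);h=H[...,0].astype(int)
yel=(abs(h-25)<8)&(H[...,1]>120)&(H[...,2]>80);blue=(abs(h-112)<15)&(H[...,1]>110);wh=(p.min(2)>110)&(H[...,1]<40)
for n,m,z in(('yel',yel,78),('blue',blue,18),('wh',wh,28)):
    for c in blobs(m,400)[:6]: print(n,cv2.boundingRect(c),rect(cm,c,z))
```

```text
8.4667 [595.29989892 175.84633936 139.68965942] [ 3.13785660e+00 -1.28909193e-03  1.86008664e+00] 63.94395003697663 [ 0.50580471 -0.95102008  0.63825482]
yel (205, 218, 97, 24) (array([600.2, 152.2]), array([79.2, 20.8]), 16.5)
blue (208, 102, 92, 116) (array([588.1, 193.1]), array([ 84.9, 114.6]), 16.5)
blue (215, 242, 78, 53) (array([621.7,  78. ]), array([84.4, 66.9]), 16.5)
blue (0, 22, 33, 127) (array([363.7, 193.5]), array([ 29.5, 110.8]), 0.9)
wh (0, 0, 512, 366) (array([575.5, 153.8]), array([610. , 370.3]), 22.1)
wh (186, 292, 138, 44) (array([638.7,  16.8]), array([155.1,  59.4]), 6.7)
wh (461, 123, 51, 79) (array([801.1, 253.9]), array([46.1, 75.9]), 32.3)
wh (228, 119, 53, 53) (array([583.3, 211.1]), array([48.4, 48.1]), 16.5)
wh (232, 243, 44, 44) (array([619.,  89.]), array([46.2, 52.7]), 16.5)
wh (96, 331, 56, 53) (array([515.4, -85.3]), array([106.5,  47.7]), 73.2)
```

View pics/w7.png

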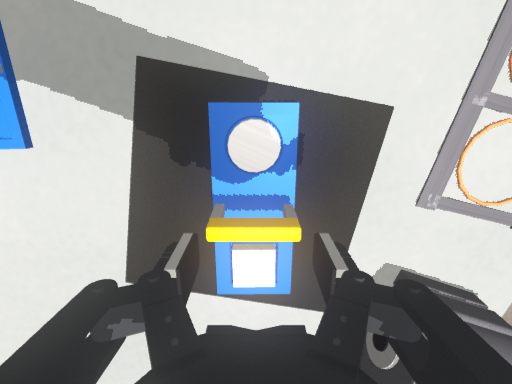

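The disc sits in the round cavity at (254,145), the square blank is at (254,266), and the bar is at (254,230). I'll check the disc's height and level by depth and measure the bar.

Run:
```python
from h import *
f=np.load('pics/w7.npz');p,d=f['p'],f['d'];cm=viewer.camera_model('wrist');s=monitor.read_state()
v,u=np.mgrid[0:384,0:512];X=((np.stack([u,v,np.ones_like(u)],-1)@np.linalg.inv(cm['mtx']).T*d[...,None])-cm['t'])@cm['R']
def pl(a):
    a=a.reshape(-1,3);c=a.mean(0);return c.round(1),(np.linalg.lstsq(np.c_[a[:,:2]-c[:2],np.ones(len(a))],a[:,2],rcond=None)[0][:2]).round(3)
print('disc',pl(X[132:158,240:268]),'plate',pl(X[180:192,220:285]),'sq',pl(X[255:280,240:268]))
H=hsv(p);yel=(abs(H[...,0].astype(int)-25)<8)&(H[...,1]>120)&(H[...,2]>80);yel[:,:200]=0;yel[:,306:]=0
Y=X[yel];print(np.percentile(Y[:,2],[5,50,95]));Y=Y[abs(Y[:,2]-np.percentile(Y[:,2],90))<3];print(cv2.minAreaRect(Y[:,:2].astype(np.float32)))
print('q',s['qpos'].round(2) if hasattr(s['qpos'],'round') else s['qpos'])
```

```text
disc (array([588.6, 204.1,  32.7]), array([-0.075,  0.255])) plate (array([598.8, 163.1,  24.3]), array([-0.677,  2.383])) sq (array([624.4,  79. ,  33.9]), array([-0.208,  0.731]))
[64.18570148 81.81857404 83.52097076]
((606.2034912109375, 140.20870971679688), (78.3398208618164, 13.634936332702637), 16.604290008544922)
q [-0.54  0.72  0.37  1.7  -0.34  0.78  0.26]
```

The arm was still settling when that frame was taken, so its camera pose is stale. Retaking it.

```bash
cat > m.py <<'E'
from h import *
s,cm,p,d=wrist('w8')
print(s['clock'],s['eef_pos'],s['tool_rot'])
v,u=np.mgrid[0:384,0:512];X=((np.stack([u,v,np.ones_like(u)],-1)@np.linalg.inv(cm['mtx']).T*d[...,None])-cm['t'])@cm['R']
def pl(a):
    a=a.reshape(-1,3);c=np.median(a,0);return c.round(1),(np.linalg.lstsq(np.c_[a[:,:2]-c[:2],np.ones(len(a))],a[:,2],rcond=None)[0][:2]).round(3)
H=hsv(p);h=H[...,0].astype(int);yel=(abs(h-25)<8)&(H[...,1]>120)&(H[...,2]>80);yel[:,:150]=0;yel[:,350:]=0
Y=X[yel];Y=Y[abs(Y[:,2]-np.percentile(Y[:,2],90))<3];print('bar',np.median(Y[:,2]),cv2.minAreaRect(Y[:,:2].astype(np.float32)))
c=blobs(yel,300)[0];x,y,w,hh=cv2.boundingRect(c);print(x,y,w,hh)
wh=(p.min(2)>110)&(H[...,1]<40)
for c in blobs(wh,400):
    x,y,w,hh=cv2.boundingRect(c)
    if 30<w<70 and 30<hh<70: print((x,y,w,hh),pl(X[y+8:y+hh-8,x+12:x+w-12]),rect(cm,c,28))
E
python3 m.py
```

```text
8.5167 [600.06699561 168.0843194  144.10492536] [3.1302878  0.00461485 1.85209633]
bar 77.99344185225335 ((601.1179809570312, 148.0450439453125), (79.302978515625, 13.032195091247559), 16.436111450195312)
202 206 96 24
(224, 108, 53, 54) (array([583. , 211.5,  28.2]), array([-0.049,  0.334])) (array([583.3, 210.8]), array([48.6, 48.6]), 41.1)
(229, 233, 44, 44) (array([617.9,  89.5,  28.3]), array([-0.232,  0.919])) (array([618.7,  88.3]), array([45.5, 52.9]), 17.2)
(96, 331, 56, 53) (array([ 508.2, -122.9,    0.7]), array([0.132, 0.718])) (array([518.1, -98.6]), array([108.3,  48.6]), 72.7)
```

Bar top at z 78 mm, centre (601,148). The disc's top is at z 28, so it is seated. Turning 90° for the handle.

Request:
arm_command --series '[100,-0.5,0,0,7,100,-1,0,0,14,100,-1.5,0,0,21,100,-2,0,0,28,100,-2,0,0,35]'

```text
clock: 8.98
eef_pos: [600.0, 153.6, 136.1]
tool_rot: [-3.142, 0.0, 1.238]
force: [0.0, -0.2, -0.5]
width: 85.7
gripper_force: 0.0
```

Request:
arm_command --series '[100,0,0,0,7,100,0,0,0,14,100,0,0,0,21,100,0,0,0,28,100,0,0,0,35]'

```text
clock: 9.4
eef_pos: [599.6, 155.2, 135.8]
tool_rot: [-3.141, 0.0, 0.629]
force: [0.1, -0.5, -0.6]
width: 85.4
gripper_force: 0.0
```

Request:
arm_command --series '[100,0,0,0,7,100,0,0,0,14,100,0,0,0,20,100,0,0,0,20,100,0,0,0,20]'

```text
clock: 9.82
eef_pos: [599.7, 155.1, 135.7]
tool_rot: [-3.142, 0.001, 0.289]
force: [-0.2, -0.7, 0.0]
width: 85.5
gripper_force: 0.0
```

```bash
cat >> m.py <<'E'
print(shift(s,[601.1,148,47]))
E
python3 m.py
```

```text
9.8167 [599.68388414 155.09143564 135.66051427] [-3.14152390e+00  7.54005970e-04  2.89044196e-01]
bar 77.89321415981962 ((601.3216552734375, 147.2139434814453), (79.36544799804688, 13.249540328979492), 16.537199020385742)
255 152 18 99
(303, 161, 54, 49) (array([622.1,  86.3,  28.2]), array([0.356, 0.873])) (array([621.2,  86.3]), array([48. , 48.1]), 16.8)
(168, 159, 53, 52) (array([585.8, 210.1,  28.1]), array([ 0.6  , -0.434])) (array([585. , 209.5]), array([48.1, 51.5]), 59.7)
(388, 347, 50, 37) (array([ 424.4, -112.4,    6. ]), array([0.502, 0.397])) (array([439.4, -96.9]), array([57.2, 61.2]), 16.5)
(344, 239, 38, 50) (array([623. , 112.2, 175.6]), array([-0.14 ,  1.795])) (array([553.2,  21.3]), array([69.7, 16.9]), 44.8)
(131, 240, 37, 49) (array([597. , 200.5, 175.6]), array([ 0.78 , -1.771])) (array([488.5, 238. ]), array([15.5, 68.1]), 77.5)
[-0.05970944  0.72070002  8.86604944]
```

Request:
arm_command --series '[100,-0.05,0.4,0,0,100,-0.05,0.75,1,0,100,-0.05,0.75,3,0,100,-0.05,0.75,5,0,100,-0.05,0.75,5,0]'

```text
clock: 10.28
eef_pos: [599.0, 146.8, 82.1]
tool_rot: [-3.14, 0.006, 0.286]
force: [-0.8, 0.9, -0.4]
width: 85.6
gripper_force: 0.0
```

Request:
arm_command --series '[100,0,0,1,0,100,0,0,2,0,100,0,0,3,0,100,0,0,3.9,0,100,0,0,3.9,0]'

```text
clock: 10.7
eef_pos: [600.5, 147.3, 45.0]
tool_rot: [-3.141, 0.003, 0.286]
force: [-1.8, 0.0, 0.1]
width: 85.2
gripper_force: 0.0
```

```bash
python3 m.py | grep -v "(\["; python3 m.py | tail -1
```

```text
10.7 [600.52228867 147.33086103  45.04351239] [-3.14104199e+00  2.78088259e-03  2.85785037e-01]
bar 77.87572379638364 ((604.52099609375, 148.40158081054688), (73.83356475830078, 13.747984886169434), 16.587209701538086)
236 180 32 151
[ 0.07374736 -0.04802145 -0.19582819]
[ 0.02316611 -0.0693923  -0.10381165]
```

Request:
arm_command --series '[80,0,0,0,0,60,0,0,0,0,40,0,0,0,0,25,0,0,0,0,5,0,0,0,0]'

```text
clock: 11.22
eef_pos: [601.9, 147.4, 47.2]
tool_rot: [-3.142, -0.0, 0.286]
force: [-0.0, 0.1, -0.0]
width: 25.8
gripper_force: 0.0
```

Request:
arm_command --series '[5,0,0,0,0,5,0,0,0,0,5,0,0,0,0,5,0,0,0,0,5,0,0,0,0]'

```text
clock: 11.63
eef_pos: [601.8, 147.9, 47.3]
tool_rot: [-3.141, -0.0, 0.286]
force: [-0.7, 3.1, 5.1]
width: 12.9
gripper_force: 59.8
```

Request:
arm_command --series '[5,0,0,-0.3,0,5,0,0,-0.7,0,5,0,0,-1.2,0,5,0,0,-1.7,0,5,0,0,-2,0]'

```text
clock: 12.05
eef_pos: [601.8, 146.9, 67.3]
tool_rot: [3.141, 0.0, 0.285]
force: [1.0, 0.8, -6.6]
width: 13.1
gripper_force: 58.6
```

```bash
python3 m.py|cut -c1-150; python3 -c "
from h import *
s=monitor.read_state();print(s['width'],s['gripper_force'],s['force'],s['torque'])"
```

```text
12.05 [601.80404149 146.8758751   67.33913012] [3.14103081e+00 3.13251175e-07 2.85256620e-01]
bar 97.90861054531933 ((605.2344360351562, 145.97930908203125), (73.473388671875, 13.869100570678711), 16.141740798950195)
241 181 30 150
[-0.03592515 -0.12882455  2.03384096]
13.201651099808347 58.67197573184967 [ 0.85335786  0.72518483 -5.59784573] [-0.0282091   0.0583467  -0.00183744]
```

Request:
arm_command --series '[5,0,0,-0.5,0,5,0,0,-1.5,0,5,0,0,-3,0,5,0,0,-4.5,0,5,0,0,-6,0]'

```text
clock: 12.52
eef_pos: [601.7, 147.0, 128.2]
tool_rot: [3.141, 0.0, 0.285]
force: [0.4, 0.2, -6.7]
width: 13.2
gripper_force: 58.6
```

Request:
arm_command --series '[5,0,0,-1.5,0,5,0,0,-3,0,5,0,0,-4.5,0,5,0,0,-6,0,5,0,0,-7,0]'

```text
clock: 12.93
eef_pos: [602.2, 147.0, 199.1]
tool_rot: [3.141, -0.002, 0.285]
force: [0.1, 0.1, -6.6]
width: 12.9
gripper_force: 58.7
```

Request:
arm_command --series '[5,0,0,-0.7,0,5,0,0,-1.2,0,5,0,0,-1.5,0,5,0,0,-1.5,0,5,0,0,-1.5,0]'

```text
clock: 13.35
eef_pos: [601.4, 147.3, 211.4]
tool_rot: [-3.141, 0.001, 0.286]
force: [0.0, 0.3, -6.9]
width: 13.2
gripper_force: 58.7
```

Request:
arm_command --series '[5,0,0,0,0,5,0,0,0,0,5,0,0,0,0,5,0,0,0,0,5,0,0,0,0]'

```text
clock: 13.77
eef_pos: [601.6, 147.2, 211.7]
tool_rot: [3.142, 0.0, 0.286]
force: [0.4, -0.3, -5.6]
width: 13.4
gripper_force: 58.7
```

```bash
python3 m.py|cut -c1-150
python3 - <<'E'
from h import *
s=monitor.read_state();print(s['width'],s['gripper_force'],s['force'],s['torque'],s['qd'])
p,d=viewer.get_image('scene');cv2.imwrite('pics/s2.png',p[:,:,::-1])
p,d=viewer.get_image('wrist');cm=viewer.camera_model('wrist');cv2.imwrite('pics/fin.png',np.hstack([p[100:384,60:460,::-1],cv2.imread('pics/s2.png')[60:344,100:500]]))
H=hsv(p);b=(abs(H[...,0].astype(int)-112)<15)&(H[...,1]>110)
v,u=np.nonzero(b&(d>0));X=((np.c_[u,v,np.ones_like(u)]@np.linalg.inv(cm['mtx']).T)*d[v,u][:,None]-cm['t'])@cm['R']
k=X[:,2]>60;X=X[k];zt=np.median(X[:,2]);X=X[abs(X[:,2]-zt)<5];c=X.mean(0)
print('plate top z',zt,'slopes',np.linalg.lstsq(np.c_[X[:,:2]-c[:2],np.ones(len(X))],X[:,2],rcond=None)[0])
E
```

```text
13.7667 [601.64671997 147.20448359 211.73608474] [3.14155192e+00 3.92946160e-04 2.85527872e-01]
bar 242.31346204510672 ((604.950927734375, 146.34092712402344), (74.14948272705078, 13.608642578125), 16.461721420288086)
241 181 30 150
[-0.02357842 -0.09240106 16.47361526]
13.44468037862628 58.67983818054199 [ 0.3448413   0.5755573  -6.23278872] [0.04329458 0.01124121 0.01947785] [-0.00077285 -0.00214269  0.00180976 -0.00267896  0.00063944  0.00208378
 -0.00102937]
plate top z 182.59466952236136 slopes [-2.06232131e-03 -2.06152395e-03  1.82589176e+02]
```

View pics/fin.png

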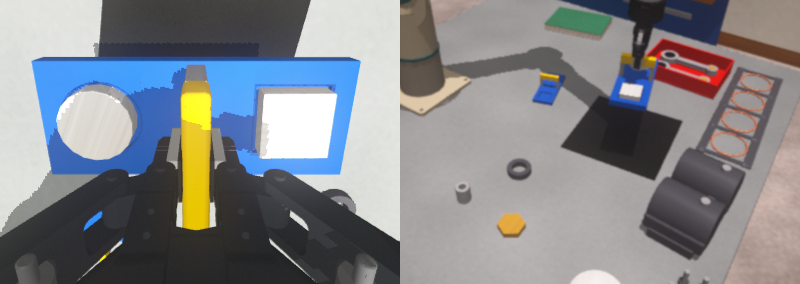

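The final picture shows the carrier level, to about 0.1°. Both blanks are seated (disc at (97,120), square at (297,122)), and the fingers hold only the bar. The underside is about 168 mm up and the arm is still. The bystanders haven't moved. Handing in.

```bash
python3 -c "
from cell import workorder
print(workorder.finish_job())"
```

```text
the job is handed in; nothing more can be done
None
```

The job is handed in at about 14 s on the clock: the round blank is seated in its cavity, and the carrier is held steady and level by its yellow handle alone, with both blanks in it and its underside about 168 mm above the bench.

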